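# Set up a door-opener control unit and snap its cover on

## Robot

A 7-joint arm with a two-finger parallel gripper is mounted at the origin on a cart in front of the work surface, level with it; the furniture and walls round the work are solid. World frame = base frame: x ahead of the robot, y to its left, z up, the work surface at z = 0. Lengths are in m, angles in rad, forces in N, time in s.
With the tool pointing down it reaches from about 0.425 to 1.025 m from the base axis. Payload 3.6 kg.
Tool frame: the origin (TCP) lies midway between the tips of the shut fingers; the grasp point (between the pads) lies 19 mm behind it; z points along the fingers, y is the line along which they close (so a half turn about z gives the same grasp; the last joint's range is limited). The gripper opens to 85 mm and grips with 20 to 120 N. Pads are 22 mm wide; open, the fingers measure 114 mm over their backs; the gripper's body (76 mm by 85 mm) begins 54 mm behind the grasp point. The pads swing forward as they close: fully open they stand 13 mm farther back than shut.
Start: joints at [1.048, 0.591, 0.048, 1.609, -0.033, 0.943, -0.034], TCP at [0.301, -0.659, 0.231] pointing down, gripper open.
Joint ranges: [-2.69, 2.69], [-0.47, 2.24], [-1.27, 1.36], [0.19, 2.51], [-1.53, 4.68], [0.08, 2.07], [-3.09, 3.09]. Speed limits (rad/s): [2.57, 2.57, 3.14, 3.14, 3.14, 3.14, 3.14].

## Interface

Orientations are given as a unit quaternion [x, y, z, w].
In Python, from plant import manip gives the robot as it stands.
- The arm moves only by the tool send_rows, never from a script. Its argument "plan" is a list of rows, each a list of 3 entries, a list of its own where there are three numbers: the opening, from -1 (shut) to 1 (fully open), then the shift along the tool's x, y, z normalised to -1 to 1, where 1 is 100 mm, then the turn about the tool's z normalised to -1 to 1, where 1 is pi rad. In form: [[jaw, [dx, dy, dz], spin], ...]. A call has 1 to 8 rows; each row is the pose to reach, as a shift and turn from the pose commanded when the call began, along the tool's axes at that moment, turning the shorter way round; what a row does not reach only later rows make up. A row lasts 1/10 s, in which the tool goes at most 50 mm and 8.59 degrees, less where a joint would pass 70% of its speed; a pose out of reach is approached as far as the arm can. A call with a number of a shift or a turn outside -1 to 1 is refused whole. A call with a gripper value outside its range is refused whole. The fingers move at their own pace and stop on an object; "newtons" is the grip in N (left out, the last holds). Time passes only in rows, so rows that repeat a pose let the fingers close. It gives the time, the measured TCP pose, the force, the opening and the grip force at its end, in the units of the state.
- manip.sense(): the state, without advancing time (a new reading comes with each control period).
- manip.snapshot(name): name is "side" or "top"; returns the picture (384x512x3 uint8, blue, green, red); there is no depth.
- manip.calibration(name): a dict with "camera_matrix" (3x3 intrinsics, pixels), "pose" (4x4, takes a point from camera to world coordinates). Camera axes: x right, y down, z forward; pixel columns grow to the right and rows downward; lengths in m; the calibration is good to about 2 mm. A picture is of the moment at which its call begins. calibration takes no time and is no camera call.
- manip.sign_off(): hands the job in; it is judged then, once.
The state is a dict: "time_s": time; "joints": joint angles; "joint_vel": joint speeds; "effort": joint torques, N m; "position": TCP position; "tool_rot": TCP orientation; "contact_force": force on the tool from outside, world axes, zero at the start; "wrist_torque": the same for the moment, N m; "grip_width": finger opening in m; "grasp_force": force on a finger pad.
Only numpy, scipy, OpenCV 4.12 (cv2) and the standard library are available. Lean on these libraries where they do the work, as an engineer would, in place of code of your own. Each camera call takes 0.05 s, during which the arm holds its last target. There are 200 camera calls.

## Task

The garage-door opener's control unit stands open on the bench. Set it up while its keys can be reached: press its three spring keys fully down one at a time and let each come back up, first the small square one, then the large round one, then the oblong one. Then fit the loose cover over the unit, press it down until both end clips have snapped over its lips and it sits fully home, and do not let go: the program finishes while the gripper's fingers are still pressing the cover firmly onto its seal, with about 12 N. Leave the screwdriver, the tape roll and the wooden block where they lie.

Things in the scene. Friction and masses are not known exactly. Their poses are not given: they have to be found in the camera images.
- unit_base: The control unit's open base, grey plastic, 156 x 96 mm, screwed to the bench. Origin: centre of its underside, on the bench; x along its length, z up. The keys stand in a row along x inside a rim, on a black deck at z = 34 mm, among parts at most 6 mm high. A black cable gland sticks out of its +y side at x = -30 mm. A black spring clip stands at each end, up to z = 48 mm.
- unit_seat (a point): Centre of the base, 26 mm above the bench, at the flat shoulder with a black seal that carries the cover's skirt; same axes as the base. The cover's origin is here when the cover is home. The rim inside the shoulder, 141 x 78 mm outside, rises 16 mm above this point and then slopes inwards as a lead-in for 5 mm more.
- square_key_top (a point): Centre of the top of the small square key, 15 x 15 mm, white, at the base's x = -42 mm, y = 0; 46.7 mm above the bench when up, z up.
- round_key_top (a point): Centre of the top of the large round key, 24 mm across, white, in the middle of the base; 46.7 mm above the bench when up.
- oblong_key_top (a point): Centre of the top of the oblong key, 12 mm along the base's x and 28 mm along its y, white, at the base's x = +42 mm, y = 0; 46.7 mm above the bench when up.
- square_key (a joint): How far the square key is pressed down: 0 up, 0.005 m fully down. Spring: 1.2 N to start, 3.7 N fully down; it comes back by itself. More than 4 mm counts as pressed.
- round_key (a joint): The same for the round key.
- oblong_key (a joint): The same for the oblong key.
- clip_a (a joint): Spring clip at the base's +x end, barb looking inwards. 0 rad at rest, 0.1 to 0.15 rad when a lip of the cover pushes it out. The lips meet the sloping barbs with the cover's origin about 13 mm above the seat; pressing on takes more and more force, up to 10 to 25 N in all, which drops suddenly to nothing as both barbs spring back over the lips, 3 to 7 mm above the seat.
- clip_b (a joint): The same clip at the base's -x end.
- cover: The loose light grey plastic cover, about 0.14 kg, lying open side down on the bench. Origin: centre of its open lower edge; x along its length, z up. Skirt 149 x 86 mm outside, 144 x 81 mm inside, with a top face (shoulder) at z = 30 mm. At each end of its foot a lip, 40 mm wide and 5 mm high, sticks out to x = +-80.5 mm. Fits the base either way round (x along x), with 1.5 mm play.
- cover_top (a point): Centre of the flat top of the cover's raised middle, 53 mm above the cover's lower edge. The raised middle, 96 mm along the cover's x and 46 mm along its y, 23 mm high above the shoulder, is the place to grip (across y) and to press.
- screwdriver: Bystander: yellow-handled screwdriver, 171 mm long and 26 mm thick, lying on the bench beyond the work. Leave it alone.
- black_tape: Bystander: roll of black tape, 68 mm across and 18 mm high, lying flat beyond the work. Leave it alone.
- block_w: Bystander: plain wooden block, 45 x 75 x 28 mm, lying near the left edge of the bench, beside the green vice. Leave it alone.
Mind the look-alikes: they are no part of the job. Of the things that look like the unit_base, the larger one is meant.

How it is judged:
On the way, in this order (a step that is already met when the one before it is completed fails the run):
1. the square key is pressed fully down (value of joint square_key above 0.004 m), for 0.05 s.
2. after that, the square key is up again and the round key is pressed fully down (value of joint round_key above 0.004 m and value of joint square_key below 0.0015 m), for 0.05 s.
3. after that, the round key is up again and the oblong key is pressed fully down (value of joint oblong_key above 0.004 m and value of joint round_key below 0.0015 m), for 0.05 s.
4. after that, the cover is pressed on over the unit, so that a lip pushes its clip outwards (value of joint any of clip_a, clip_b above 0.05 rad and horizontal distance between cover and unit_seat below 0.01 m).
At the end, for the whole second after the job is handed in: Cover fully home on the seat (4 mm in plan, 1.5 mm in height, 0.06 rad in heading, level within 0.03 rad), both clips back over its lips (under 0.06 rad), the three keys up, and the fingers still pressing the cover down, with more than 6 N between cover and base through the last second (horizontal distance between cover and unit_seat below 0.004 m and z of cover in the frame of unit_seat below 0.0015 m and angle between cover's own z axis and vertical below 0.03 rad and angle between the x axis of cover and the x axis of unit_base, either way round below 0.06 rad and value of joint each of clip_a, clip_b below 0.06 rad and contact force between cover and unit_base above 6 N and contact force between the fingers and cover above 4 N and value of joint each of square_key, round_key, oblong_key below 0.0015 m); the arm keeps its last pose, push and grip.
It fails at once if two keys are pressed down at once (value of joint each of square_key, round_key above 0.0025 m or value of joint each of round_key, oblong_key above 0.0025 m or value of joint each of square_key, oblong_key above 0.0025 m).
It fails at once if the screwdriver, the tape roll or the wooden block are moved more than 30 mm (distance of any of screwdriver, black_tape, block_w from where it was at the start of the episode above 0.03 m).
It also fails if it takes over 72 s, if anything falls off the work surface, if the arm or the gripper's body presses on something with over 40 N, if the wrist force passes 120 N, or if a joint passes its speed limit or range.

## Working session

There is one attempt and no reset: what is moved stays moved. The work goes in short steps, Python scripts to look and compute and a tool call to move; the robot and the scene stay as the last step left them, time stands still between calls to the robot, and variables do not carry over. Pictures are saved under pics/ and viewed, at most 10 in all, crops included, and the job is handed in when it is done.

Besides the shell and the picture viewer there is one more tool, called after ">>>" as name(argument=value, ...), one argument or row to a line, values as JSON. send_rows: Moves the arm, as the interface text tells. Its arguments: {"type":"object","properties":{"plan":{"type":"array","items":{"type":"array"}},"newtons":{"type":"number"}},"required":["plan"]}

```bash
mkdir -p pics; ls; python3 - <<'E'
from plant import manip
import cv2,numpy as np
np.set_printoptions(precision=4,suppress=True)
s=manip.sense();print(s)
for n in("side","top"):
    cv2.imwrite(f"pics/{n}0.png",manip.snapshot(n)); c=manip.calibration(n);print(n,np.array(c["camera_matrix"]),np.array(c["pose"]))
E
```

```text
pics
{'time_s': 0.0, 'joints': array([ 1.0485,  0.5922,  0.0483,  1.6098, -0.0333,  0.9427, -0.0337]), 'joint_vel': array([ 0.0004,  0.0007,  0.0017,  0.0015,  0.0012, -0.0011,  0.001 ]), 'effort': array([ -0.0019, -54.8689,   1.547 , -19.8124,   0.0095,   0.0088,
         0.    ]), 'position': array([ 0.3011, -0.6586,  0.2301]), 'tool_rot': array([ 0.9771,  0.2128, -0.0003, -0.0011]), 'contact_force': array([ 0.4626, -0.5   ,  0.3647]), 'wrist_torque': array([-0.0401, -0.0277,  0.0009]), 'grasp_force': 0.0, 'grip_width': 0.08526431638640261}
side [[427.9465   0.     255.4627]
 [  0.     427.9465 196.4608]
 [  0.       0.       1.    ]] [[ 0.9999  0.0012 -0.0152  0.592 ]
 [ 0.0123 -0.6534  0.7569 -0.6423]
 [-0.0091 -0.757  -0.6534  0.7428]
 [ 0.      0.      0.      1.    ]]
top [[396.6303   0.     259.6881]
 [  0.     396.6303 189.7977]
 [  0.       0.       1.    ]] [[-0.0182 -0.9853  0.17    0.449 ]
 [-0.9995  0.0132 -0.0301  0.1321]
 [ 0.0274 -0.1704 -0.985   0.9176]
 [ 0.      0.      0.      1.    ]]
```

View pics/side0.png

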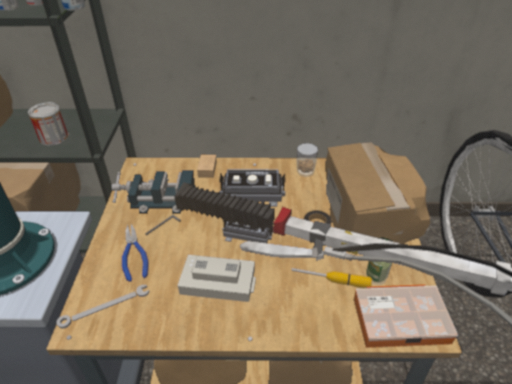

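View pics/top0.png

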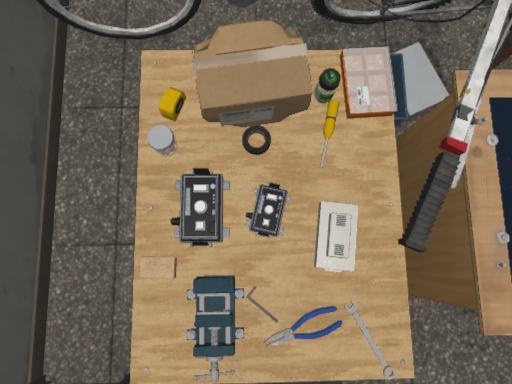

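The side view shows the large base at about (253,185) with white keys, the cover at (217,277), and a bike handlebar with a black grip crossing in front, from (180,200) to (500,280). The top view shows the large base at (201,208), the smaller look-alike at (268,209), the cover at (337,236), and the handlebar on the right, from (412,245) to (500,0).

```bash
cat > h.py <<'E'
from plant import manip
import cv2,numpy as np
np.set_printoptions(precision=4,suppress=True)
C={n:(np.array(manip.calibration(n)["camera_matrix"]),np.array(manip.calibration(n)["pose"])) for n in("side","top")}
def P(n):
    K,T=C[n]; return K@np.linalg.inv(T)[:3]
def tri(a,b):  # side px, top px
    X=cv2.triangulatePoints(P("side"),P("top"),np.array(a,float).reshape(2,1),np.array(b,float).reshape(2,1))[:,0];return X[:3]/X[3]
def onz(n,uv,z):
    K,T=C[n]; d=T[:3,:3]@np.linalg.inv(K)@np.array([*uv,1.]);return T[:3,3]+d*(z-T[2,3])/d[2]
def proj(n,X):
    u=P(n)@np.append(X,1);return u[:2]/u[2]
E
python3 - <<'E'
from h import *
print("grip end",tri((180,200),(412,245)),"red",tri((282,220),(453,146)), "lever tip?",tri((245,248),(430,240)))
for z in(0.047,): print("unit",onz("top",(201,206),z),onz("side",(251,180),z))
print("cover",onz("top",(339,236),.053),onz("side",(215,268),.053))
s=cv2.imread("pics/side0.png");t=cv2.imread("pics/top0.png")
a=cv2.resize(t[155:285,165:365],None,fx=4,fy=4,interpolation=cv2.INTER_CUBIC)
b=cv2.resize(s[155:305,170:300],None,fx=4,fy=4,interpolation=cv2.INTER_CUBIC)
cv2.imwrite("pics/a.png",a);cv2.imwrite("pics/b.png",b)
E
```

```text
grip end [ 0.4627 -0.1271  0.2907] red [ 0.6206 -0.1968  0.3134] lever tip? [ 0.5237 -0.1828  0.2358]
unit [0.5647 0.2355 0.047 ] [0.5634 0.2294 0.047 ]
cover [ 0.4936 -0.0655  0.053 ] [ 0.495  -0.0698  0.053 ]
```

View pics/a.png

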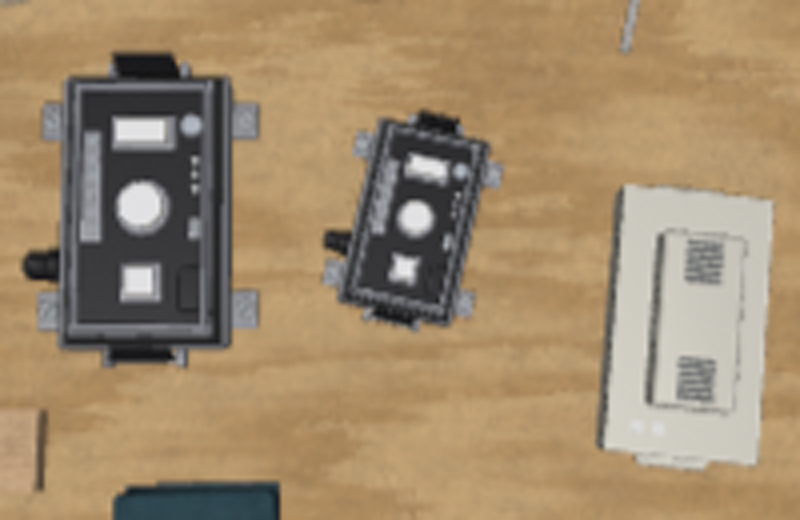

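View pics/b.png

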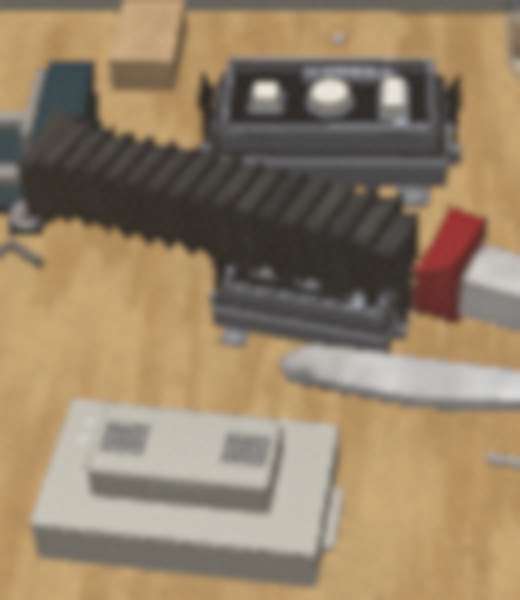

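The first crop shows the large base's keys: square (140,283), round (140,207), oblong (142,132) in crop pixels, and the gland on the left by the square key. The cover's raised top centre is near (697,322). In the second crop the keys are at (266,90), (330,92) and (394,87), and the cover's raised-top corners lie around (92..282, 412..490).

```bash
cat > fit.py <<'E'
from h import *
from scipy.optimize import least_squares
A=lambda p:(np.array(p)+.5)/4-.5+[165,155]
B=lambda p:(np.array(p)+.5)/4-.5+[170,155]
def fit(obs,x0):  # obs: (cam,px,local)
    def f(q):
        c,s=np.cos(q[3]),np.sin(q[3]);R=np.array([[c,-s,0],[s,c,0],[0,0,1]])
        return np.concatenate([proj(n,R@np.array(l)+q[:3])-p for n,p,l in obs])
    r=least_squares(f,x0,loss="soft_l1");return r.x,r.fun.reshape(-1,2)
if __name__=="__main__":
    K=[(-.042,0,.0467),(0,0,.0467),(.042,0,.0467)]
    o=[("top",A(p),l) for p,l in zip([(139,281),(140,206),(142,131)],K)]+[("side",B(p),l) for p,l in zip([(266,89),(329,91),(394,87)],K)]
    for p,l in zip([(66,78),(228,78),(228,346),(60,347)],[(.078,.048),(.078,-.048),(-.078,-.048),(-.078,.048)]): pass
    x,r=fit(o,[.56,.23,0,0]);print("unit",x);print(r)
    w=[(-.048,.023,.053),(.048,.023,.053),(.048,-.023,.053),(-.048,-.023,.053)]
    h=[(-.0745,.043,.03),(.0745,.043,.03),(.0745,-.043,.03),(-.0745,-.043,.03)]
    o=[("side",B(p),l) for p,l in zip([(107,412),(282,425),(272,490),(92,467),(75,400),(338,425),(318,553),(37,522)],w+h)]
    o+=[("top",A(p),l) for p,l in zip([(652,405),(663,233),(745,238),(732,411),(605,446),(622,185),(773,200),(757,465)],w+h)]
    x,r=fit(o,[.49,-.07,0,0]);print("cover",x);print(r)
    for s,t in [((184,180),(404,243)),((180,205),(417,248)),((268,230),(448,153)),((284,208),(456,140)),((240,247),(425,243))]: print(tri(s,t), proj("side",tri(s,t))-s)
E
python3 fit.py
```

```text
unit [ 0.565   0.2381  0.0035 -0.0054]
[[ 0.0274 -0.0415]
 [ 0.0285 -0.4245]
 [-0.2244 -0.4962]
 [-0.503   0.0525]
 [-0.2124 -0.3859]
 [-0.3985  0.6758]]
cover [ 0.4972 -0.0656  0.0009 -0.1187]
[[-0.1946 -1.9755]
 [ 0.6394 -0.9812]
 [-0.4155  0.047 ]
 [-1.7145  1.1872]
 [-0.7753  0.0355]
 [ 0.4954  0.1627]
 [-0.1364  0.6536]
 [-1.726   0.9812]
 [-0.6057 -0.4383]
 [-0.2576 -1.427 ]
 [-0.0161 -0.5261]
 [ 0.5379  0.2312]
 [-0.7495  0.5888]
 [ 0.0039 -0.7068]
 [-0.1395 -0.5473]
 [-0.0345 -0.2008]]
[ 0.4671 -0.1051  0.314 ] [ 0.377  -0.0349]
[ 0.4608 -0.1357  0.2873] [-0.2351  0.0184]
[ 0.6066 -0.1975  0.2956] [ 3.8332 -0.9194]
[ 0.6237 -0.1921  0.3327] [ 0.2775 -0.0714]
[ 0.5168 -0.1755  0.2304] [-24.81     0.8924]
```

>>> send_rows(
  plan=[
    [-1, [0.1, -0.1, -0.5], 0],
    [-1, [0.2, -0.3, -1], 0],
    [-1, [0.5, -0.7, -1], 0],
    [-1, [0.65, -1, -1], 0],
    [-1, [0.65, -1, -1], 0],
  ],
  newtons=30,
)

```text
time_s: 0.6
position: [0.3208, -0.5351, 0.3314]
tool_rot: [0.976, 0.216, 0.001, -0.002]
contact_force: [0.3, 0.4, -1.0]
grip_width: 0.0125
grasp_force: 0.0
```

>>> send_rows(
  plan=[
    [-1, [0.2, -0.35, -0.35], 0],
    [-1, [0.4, -0.7, -0.7], 0],
    [-1, [0.65, -1, -1], 0],
    [-1, [0.65, -1, -1], 0],
    [-1, [0.65, -1, -1], 0],
  ],
)

```text
time_s: 1.1
position: [0.3372, -0.4232, 0.4324]
tool_rot: [0.977, 0.214, 0.001, 0.001]
contact_force: [0.3, -0.7, -0.1]
grip_width: 0.0
grasp_force: 0.0
```

>>> send_rows(
  plan=[
    [-1, [0.25, -0.35, 0], 0],
    [-1, [0.5, -0.7, 0], 0],
    [-1, [0.85, -1, 0], 0],
    [-1, [0.85, -1, 0], 0],
  ],
)

```text
time_s: 1.5
position: [0.3743, -0.2924, 0.4297]
tool_rot: [0.976, 0.217, -0.0, -0.002]
contact_force: [-0.3, -0.3, -0.7]
grip_width: -0.0002
grasp_force: 0.0
```

>>> send_rows(
  plan=[
    [-1, [0.25, -0.35, 0], 0],
    [-1, [0.5, -0.7, 0], 0],
    [-1, [0.85, -1, 0], 0],
    [-1, [0.85, -1, 0], 0],
  ],
)

```text
time_s: 1.9
position: [0.41, -0.1665, 0.4301]
tool_rot: [0.976, 0.217, 0.0, -0.002]
contact_force: [-0.2, -0.4, -0.4]
grip_width: -0.0003
grasp_force: 0.0
```

>>> send_rows(
  plan=[
    [-1, [0.25, -0.35, 0], 0],
    [-1, [0.5, -0.7, 0], 0],
    [-1, [0.85, -1, 0], 0],
    [-1, [0.85, -1, 0], 0],
  ],
)

```text
time_s: 2.3
position: [0.4459, -0.0403, 0.4304]
tool_rot: [0.976, 0.217, 0.0, -0.002]
contact_force: [-0.6, -0.6, 1.1]
grip_width: -0.0
grasp_force: 0.0
```

>>> send_rows(
  plan=[
    [-1, [0.25, -0.35, 0], 0.04],
    [-1, [0.5, -0.7, 0], 0.08],
    [-1, [0.85, -1, 0], 0.138],
    [-1, [0.85, -1, 0], 0.138],
    [-1, [0.85, -1, 0], 0.138],
  ],
)

```text
time_s: 2.8
position: [0.4805, 0.081, 0.4298]
tool_rot: [1.0, -0.002, -0.001, -0.0]
contact_force: [0.2, -0.8, -0.3]
grip_width: 0.0002
grasp_force: 0.0
```

>>> send_rows(
  plan=[
    [-1, [0.2, -0.35, 0.2], 0],
    [-1, [0.42, -0.7, 0.4], 0],
    [-1, [0.42, -1, 0.8], 0],
    [-1, [0.42, -1, 1], 0],
  ],
)

```text
time_s: 3.2
position: [0.5211, 0.1826, 0.3275]
tool_rot: [1.0, -0.0, -0.003, -0.0]
contact_force: [-1.1, -1.0, 0.4]
grip_width: 0.0002
grasp_force: 0.0
```

>>> send_rows(
  plan=[
    [-1, [0, -0.3, 0.3], 0],
    [-1, [0, -0.57, 0.6], 0],
    [-1, [0, -0.57, 1], 0],
  ],
)

```text
time_s: 3.5
position: [0.5238, 0.2405, 0.2306]
tool_rot: [1.0, -0.001, 0.001, -0.002]
contact_force: [0.4, 0.2, -0.3]
grip_width: 0.0001
grasp_force: 0.0
```

>>> send_rows(
  plan=[
    [-1, [0, 0, 0.4], 0],
    [-1, [0, 0, 0.8], 0],
    [-1, [0, 0, 1.0], 0],
    [-1, [0, 0, 1], 0],
  ],
)

```text
time_s: 3.9
position: [0.5209, 0.2334, 0.1271]
tool_rot: [1.0, -0.003, -0.004, 0.003]
contact_force: [0.7, 0.8, 0.3]
grip_width: -0.0001
grasp_force: 0.0
```

>>> send_rows(
  plan=[
    [-1, [0, 0, 0.3], 0],
    [-1, [0, 0, 0.55], 0],
    [-1, [0, 0, 0.55], 0],
  ],
)

```text
time_s: 4.2
position: [0.5218, 0.2355, 0.0745]
tool_rot: [1.0, -0.003, -0.002, 0.002]
contact_force: [-0.1, -0.1, 0.1]
grip_width: -0.0002
grasp_force: 0.0
```

```bash
python3 - <<'E'
from h import *
p=manip.sense()["position"];print(p)
s=manip.snapshot("side");t=manip.snapshot("top")
q=proj("side",p);r=proj("top",p);print(q,r)
a=cv2.resize(s[120:220,190:310],None,fx=4,fy=4,interpolation=cv2.INTER_CUBIC)
b=cv2.resize(t[150:250,130:230],None,fx=4,fy=4,interpolation=cv2.INTER_CUBIC)
cv2.imwrite("pics/c.png",np.hstack([a,b[:400]]))
E
```

```text
[0.5218 0.2355 0.0745]
[234.7227 170.1667] [199.3434 224.4293]
```

View pics/c.png

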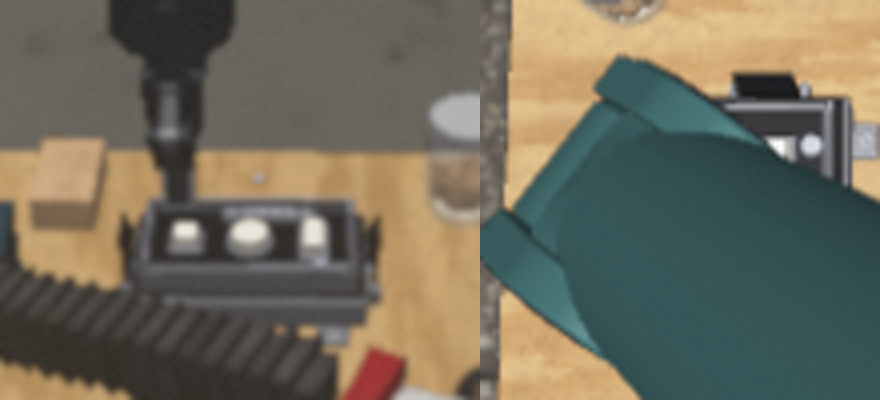

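The finger tip projects onto crop (179,201), as seen, just above and left of the square key at (186,227). The top camera is occluded by the arm.

>>> send_rows(
  plan=[
    [-1, [0.015, -0.015, 0.15], 0],
    [-1, [0.015, -0.015, 0.27], 0],
    [-1, [0.015, -0.015, 0.31], 0],
    [-1, [0.015, -0.015, 0.31], 0],
  ],
)

```text
time_s: 4.7
position: [0.5237, 0.2399, 0.0449]
tool_rot: [1.0, -0.002, -0.0, 0.0]
contact_force: [0.5, 0.0, 1.7]
grip_width: -0.0002
grasp_force: 1.0
```

>>> send_rows(
  plan=[
    [-1, [0, 0, 0.02], 0],
    [-1, [0, 0, 0.025], 0],
    [-1, [0, 0, 0.025], 0],
  ],
)

```text
time_s: 5.0
position: [0.5237, 0.2399, 0.0431]
tool_rot: [1.0, -0.002, 0.0, 0.0]
contact_force: [0.5, -0.5, 2.5]
grip_width: 0.0
grasp_force: 1.5
```

>>> send_rows(
  plan=[
    [-1, [0, 0, 0.01], 0],
    [-1, [0, 0, 0.01], 0],
    [-1, [0, 0, 0.01], 0],
  ],
)

```text
time_s: 5.3
position: [0.5237, 0.2399, 0.0419]
tool_rot: [1.0, -0.002, 0.0, 0.0]
contact_force: [-0.2, -1.8, 4.1]
grip_width: 0.0002
grasp_force: 1.8
```

>>> send_rows(
  plan=[
    [-1, [0, 0, 0.01], 0],
    [-1, [0, 0, 0.01], 0],
    [-1, [0, 0, 0.01], 0],
  ],
)

```text
time_s: 5.6
position: [0.5238, 0.2399, 0.0417]
tool_rot: [1.0, -0.002, 0.0, 0.0]
contact_force: [-0.3, -1.9, 10.9]
grip_width: -0.0005
grasp_force: 5.2
```

>>> send_rows(
  plan=[
    [-1, [0, 0, 0.006], 0],
    [-1, [0, 0, 0.006], 0],
    [-1, [0, 0, 0.006], 0],
  ],
)

```text
time_s: 5.9
position: [0.5237, 0.2399, 0.0416]
tool_rot: [1.0, -0.002, 0.0, 0.0]
contact_force: [-2.0, -2.6, 15.2]
grip_width: 0.0
grasp_force: 7.2
```

>>> send_rows(
  plan=[
    [-1, [0, 0, -0.2], 0],
    [-1, [0.2, 0, -0.2], 0],
    [-1, [0.42, 0, -0.2], 0],
    [-1, [0.42, 0, -0.2], 0],
    [-1, [0.42, 0, -0.09], 0],
    [-1, [0.42, 0, -0.03], 0],
    [-1, [0.42, 0, -0.004], 0],
    [-1, [0.42, 0, -0.004], 0],
  ],
)

```text
time_s: 6.7
position: [0.5645, 0.24, 0.0416]
tool_rot: [1.0, -0.002, -0.0, 0.001]
contact_force: [-1.6, -2.4, 12.6]
grip_width: 0.0002
grasp_force: 6.8
```

>>> send_rows(
  plan=[
    [-1, [0, 0, 0], 0],
    [-1, [0, 0, 0], 0],
  ],
)

```text
time_s: 6.9
position: [0.5645, 0.24, 0.0417]
tool_rot: [1.0, -0.002, -0.0, 0.001]
contact_force: [-1.3, -2.4, 13.9]
grip_width: -0.0002
grasp_force: 6.7
```

>>> send_rows(
  plan=[
    [-1, [0, 0, -0.2], 0],
    [-1, [0.2, 0, -0.2], 0],
    [-1, [0.42, 0, -0.2], 0],
    [-1, [0.42, 0, -0.2], 0],
    [-1, [0.42, 0, -0.09], 0],
    [-1, [0.42, 0, -0.03], 0],
    [-1, [0.42, 0, 0], 0],
    [-1, [0.42, 0, 0], 0],
  ],
)

```text
time_s: 7.7
position: [0.6055, 0.2397, 0.0416]
tool_rot: [1.0, -0.002, -0.001, 0.001]
contact_force: [-3.4, -2.2, 14.1]
grip_width: 0.0002
grasp_force: 6.9
```

>>> send_rows(
  plan=[
    [-1, [0, 0, 0], 0],
    [-1, [0, 0, 0], 0],
  ],
)

```text
time_s: 7.9
position: [0.6056, 0.2398, 0.0416]
tool_rot: [1.0, -0.002, -0.001, 0.001]
contact_force: [-4.3, -1.9, 13.9]
grip_width: -0.0002
grasp_force: 6.7
```

>>> send_rows(
  plan=[
    [-1, [0, 0, -0.4], 0],
    [-1, [0, 0, -0.8], 0],
    [-1, [-0.1, 0.2, -1], 0],
    [-1, [-0.3, 0.5, -1], 0],
    [-1, [-0.5, 0.9, -1], 0],
    [-1, [-0.55, 1, -1], 0],
  ],
)

```text
time_s: 8.5
position: [0.5469, 0.1339, 0.1389]
tool_rot: [1.0, -0.004, -0.004, 0.003]
contact_force: [0.6, -0.3, 0.1]
grip_width: -0.0001
grasp_force: 0.0
```

>>> send_rows(
  plan=[
    [1, [-0.2, 0.4, 0], 0.01],
    [1, [-0.4, 0.8, 0], 0.02],
    [1, [-0.53, 1, 0], 0.032],
    [1, [-0.53, 1, 0], 0.032],
  ],
)

```text
time_s: 8.9
position: [0.4939, 0.0361, 0.1392]
tool_rot: [0.998, -0.055, -0.003, 0.002]
contact_force: [-0.7, 0.8, 0.3]
grip_width: 0.0582
grasp_force: 0.0
```

>>> send_rows(
  plan=[
    [1, [0.01, 0.4, 0], 0],
    [1, [0.03, 0.5, 0], 0],
    [1, [0.03, 0.5, 0], 0],
  ],
)

```text
time_s: 9.2
position: [0.4963, -0.0108, 0.1401]
tool_rot: [0.999, -0.054, -0.0, 0.0]
contact_force: [0.1, -0.1, -1.0]
grip_width: 0.0856
grasp_force: 0.0
```

```bash
python3 - <<'E'
from h import *
s=manip.sense();p=s["position"];print(s["time_s"],p,s["tool_rot"],s["grip_width"])
for uv in((401,243),(404,240),(420,200)):print(onz("top",uv,.3))
s=manip.snapshot("side");t=manip.snapshot("top")
a=cv2.resize(s[150:320,120:320],None,fx=2,fy=2,interpolation=cv2.INTER_CUBIC)
b=cv2.resize(t[150:320,280:480],None,fx=2,fy=2,interpolation=cv2.INTER_CUBIC)
cv2.imwrite("pics/d.png",np.hstack([a,b]))
E
```

```text
9.2 [ 0.4963 -0.0108  0.1401] [ 0.9986 -0.0538 -0.0004  0.0001] 0.08564383489247772
[ 0.4683 -0.1058  0.3   ]
[ 0.4729 -0.1109  0.3   ]
[ 0.5356 -0.1417  0.3   ]
```

View pics/d.png

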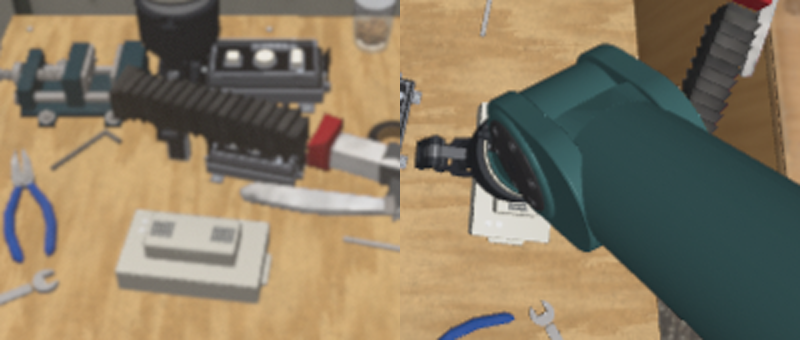

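The side crop shows the open gripper behind the bar and the cover untouched; the top crop shows the arm's wrist housing beside the bar's end. The bar would limit the wrist over the cover's centre, so I'll take the cover off-centre (towards the robot), shift it sideways, then regrip it centrally.

>>> send_rows(
  plan=[
    [1, [-0.12, 0, 0.2], 0],
    [1, [-0.24, 0, 0.45], 0],
    [1, [-0.24, 0, 0.65], 0],
    [1, [-0.24, 0, 0.65], 0],
  ],
)

```text
time_s: 9.7
position: [0.471, -0.0052, 0.0738]
tool_rot: [0.999, -0.051, -0.002, -0.0]
contact_force: [0.9, -0.3, -0.3]
grip_width: 0.0853
grasp_force: 0.0
```

>>> send_rows(
  plan=[
    [1, [0, 0.2, 0], 0],
    [1, [0, 0.4, 0], 0],
    [1, [0, 0.54, 0], 0],
    [1, [0, 0.54, 0], 0],
  ],
)

```text
time_s: 10.1
position: [0.4677, -0.0621, 0.0763]
tool_rot: [0.999, -0.054, 0.001, 0.0]
contact_force: [0.0, -0.2, 0.1]
grip_width: 0.0854
grasp_force: 0.0
```

>>> send_rows(
  plan=[
    [1, [0, 0, 0.1], 0],
    [1, [0, 0, 0.25], 0],
    [1, [0, 0, 0.35], 0],
    [1, [0, 0, 0.43], 0],
    [1, [0, 0, 0.43], 0],
  ],
)

```text
time_s: 10.6
position: [0.4664, -0.0601, 0.0315]
tool_rot: [0.999, -0.052, -0.001, -0.0]
contact_force: [-0.0, 0.2, 0.1]
grip_width: 0.0855
grasp_force: 0.0
```

Clear. Close and check the width (46 mm expected).

>>> send_rows(
  plan=[
    [-1, [0, 0, 0], 0],
    [-1, [0, 0, 0], 0],
    [-1, [0, 0, 0], 0],
    [-1, [0, 0, 0], 0],
    [-1, [0, 0, 0], 0],
    [-1, [0, 0, 0], 0],
    [-1, [0, 0, 0], 0],
  ],
  newtons=60,
)

```text
time_s: 11.3
position: [0.4672, -0.0611, 0.0333]
tool_rot: [0.999, -0.053, 0.001, -0.0]
contact_force: [0.2, 0.4, 6.3]
grip_width: 0.0446
grasp_force: 61.6
```

>>> send_rows(
  plan=[
    [-1, [0, 0, -0.03], 0],
    [-1, [0, -0.1, -0.04], 0],
    [-1, [0, -0.25, -0.04], 0],
    [-1, [0, -0.4, -0.04], 0],
    [-1, [0, -0.45, -0.04], 0],
    [-1, [0, -0.45, -0.02], 0],
    [-1, [0, -0.45, 0], 0],
    [-1, [0, -0.45, 0], 0],
  ],
)

```text
time_s: 12.1
position: [0.4715, -0.0162, 0.0333]
tool_rot: [0.999, -0.052, 0.0, 0.0]
contact_force: [-2.2, 1.9, 9.0]
grip_width: 0.0448
grasp_force: 62.8
```

>>> send_rows(
  plan=[
    [1, [0, 0, 0], 0],
    [1, [0, 0, 0], 0],
    [1, [0, 0, 0], 0],
    [1, [0, 0, -0.1], 0],
    [1, [0, 0, -0.3], 0],
    [1, [0, 0, -0.4], 0],
    [1, [0, 0, -0.4], 0],
  ],
)

```text
time_s: 12.8
position: [0.4727, -0.0165, 0.074]
tool_rot: [0.999, -0.053, 0.002, -0.0]
contact_force: [-0.1, -0.3, 0.1]
grip_width: 0.0855
grasp_force: 0.0
```

>>> send_rows(
  plan=[
    [1, [0.15, 0, 0], 0],
    [1, [0.3, 0, 0], 0],
    [1, [0.3, 0, 0], 0],
    [1, [0.3, 0, 0.15], 0],
    [1, [0.3, 0, 0.3], 0],
    [1, [0.3, 0, 0.36], 0],
    [1, [0.3, 0, 0.36], 0],
  ],
)

```text
time_s: 13.5
position: [0.4999, -0.0195, 0.0357]
tool_rot: [0.999, -0.052, -0.001, 0.0]
contact_force: [-0.5, 0.8, -0.4]
grip_width: 0.0854
grasp_force: 0.0
```

>>> send_rows(
  plan=[
    [-1, [0, 0, 0], 0],
    [-1, [0, 0, 0], 0],
    [-1, [0, 0, 0], 0],
    [-1, [0, 0, 0], 0],
    [-1, [0, 0, 0], 0],
    [-1, [0, 0, 0], 0],
    [-1, [0, 0, 0], 0],
  ],
  newtons=100,
)

```text
time_s: 14.2
position: [0.5018, -0.0195, 0.0377]
tool_rot: [0.999, -0.053, 0.001, 0.0]
contact_force: [-1.3, 0.7, 7.0]
grip_width: 0.0434
grasp_force: 101.8
```

>>> send_rows(
  plan=[
    [-1, [0, 0, -0.1], 0],
    [-1, [0, 0, -0.4], 0],
    [-1, [0, 0, -0.7], 0],
    [-1, [0, 0, -1], 0],
    [-1, [0, 0, -1], 0],
  ],
)

```text
time_s: 14.7
position: [0.5039, -0.0194, 0.1404]
tool_rot: [0.999, -0.053, 0.004, -0.0]
contact_force: [0.8, 1.1, -1.6]
grip_width: 0.0432
grasp_force: 102.5
```

>>> send_rows(
  plan=[
    [-1, [0, -0.2, 0], 0],
    [-1, [0, -0.5, 0], -0.015],
    [-1, [0, -0.8, 0], -0.032],
    [-1, [0, -1, 0], -0.032],
    [-1, [0, -1, 0], -0.032],
  ],
)

```text
time_s: 15.2
position: [0.5119, 0.0839, 0.1365]
tool_rot: [1.0, 0.0, 0.0, -0.001]
contact_force: [0.6, 0.2, -1.5]
grip_width: 0.0435
grasp_force: 102.4
```

>>> send_rows(
  plan=[
    [-1, [0.15, -0.3, 0], 0],
    [-1, [0.3, -0.6, 0], 0],
    [-1, [0.4, -0.9, 0], 0],
    [-1, [0.53, -1, 0], 0],
    [-1, [0.53, -1, 0], 0],
  ],
)

```text
time_s: 15.7
position: [0.5669, 0.181, 0.1362]
tool_rot: [1.0, -0.002, 0.001, -0.001]
contact_force: [0.5, -0.4, -1.5]
grip_width: 0.0435
grasp_force: 102.4
```

>>> send_rows(
  plan=[
    [-1, [0, -0.2, 0], 0],
    [-1, [0, -0.45, 0], 0],
    [-1, [0, -0.58, 0], 0],
    [-1, [0, -0.58, 0], 0],
    [-1, [0, -0.58, 0], 0],
  ],
)

```text
time_s: 16.2
position: [0.5652, 0.2356, 0.1361]
tool_rot: [1.0, -0.003, -0.001, 0.001]
contact_force: [0.1, -1.2, -2.2]
grip_width: 0.0432
grasp_force: 102.5
```

```bash
python3 - <<'E'
from h import *
s=manip.sense();p=s["position"];print(s["time_s"],p,s["tool_rot"],s["grip_width"],s["contact_force"],proj("side",p),proj("top",p))
s=manip.snapshot("side")
cv2.imwrite("pics/e.png",cv2.resize(s[100:220,180:320],None,fx=5,fy=5,interpolation=cv2.INTER_CUBIC))
E
```

```text
16.2 [0.5652 0.2356 0.1361] [ 1.     -0.0028 -0.0006  0.0013] 0.04316748990172065 [ 0.1483 -1.1832 -2.1843] [251.2296 150.3406] [195.6453 199.8786]
```

View pics/e.png

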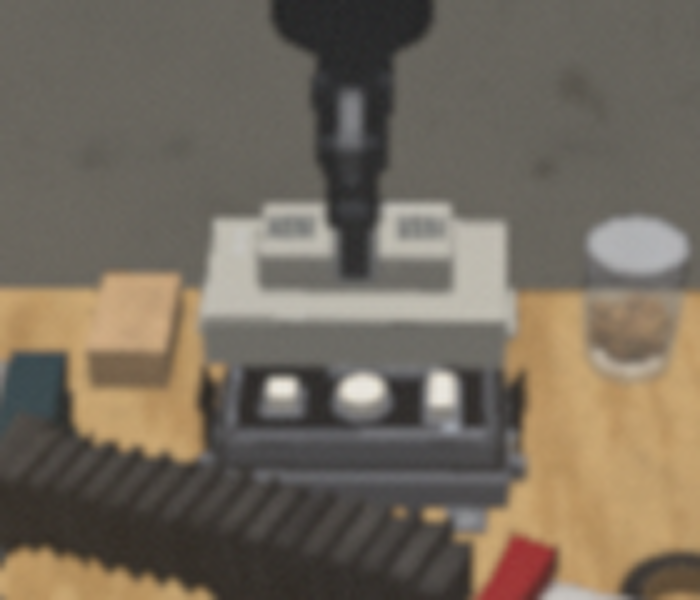

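The cover hangs level and square above the base, with its raised middle at columns 259–453 (centre 356), the finger at 354 and the round key at 361.

```bash
python3 - <<'E'
from h import *
f=lambda q:((q-[180,100])+.5)*5-.5
for x in(.565,.568):
  for l in [(-.048,-.023,.053),(.048,-.023,.053),(-.0745,-.043,.03),(.0745,-.043,.03),(-.0745,-.043,0),(.0745,-.043,0)]:
    print(x,l,f(proj("side",np.array([x,.2375,.1]+np.zeros(3))+l)))
for k in(-.042,0,.042):print(f(proj("side",[.565+k,.238,.047])))
E
```

```text
0.565 (-0.048, -0.023, 0.053) [257.0372 249.8076]
0.565 (0.048, -0.023, 0.053) [455.5945 249.708 ]
0.565 (-0.0745, -0.043, 0.03) [202.2299 312.8057]
0.565 (0.0745, -0.043, 0.03) [510.4404 312.7896]
0.565 (-0.0745, -0.043, 0) [206.0723 362.0578]
0.565 (0.0745, -0.043, 0) [508.5519 362.1483]
0.568 (-0.048, -0.023, 0.053) [263.2336 249.8045]
0.568 (0.048, -0.023, 0.053) [461.8085 249.7049]
0.568 (-0.0745, -0.043, 0.03) [208.4221 312.8053]
0.568 (0.0745, -0.043, 0.03) [516.6599 312.7892]
0.568 (-0.0745, -0.043, 0) [212.1496 362.0597]
0.568 (0.0745, -0.043, 0) [514.6554 362.1501]
[280.3407 391.7457]
[360.4227 391.7866]
[440.5962 391.8275]
```

>>> send_rows(
  plan=[
    [-1, [0, 0, 0.2], 0],
    [-1, [0, 0, 0.4], 0],
    [-1, [0, 0, 0.5], 0],
    [-1, [0, 0, 0.5], 0],
    [-1, [0, 0, 0.5], 0],
  ],
  newtons=120,
)

```text
time_s: 16.75
position: [0.566, 0.2366, 0.0866]
tool_rot: [1.0, -0.003, -0.0, 0.0]
contact_force: [-0.6, -0.1, -2.5]
grip_width: 0.0427
grasp_force: 126.8
```

>>> send_rows(
  plan=[
    [-1, [0, 0, 0.02], 0],
    [-1, [0, 0, 0.04], 0],
    [-1, [0, 0, 0.06], 0],
    [-1, [0, 0, 0.06], 0],
  ],
)

```text
time_s: 17.15
position: [0.5663, 0.2391, 0.0809]
tool_rot: [1.0, -0.002, 0.001, -0.001]
contact_force: [0.8, 2.1, -1.3]
grip_width: 0.0425
grasp_force: 127.0
```

>>> send_rows(
  plan=[
    [-1, [0, 0, 0.02], 0],
    [-1, [0, 0, 0.04], 0],
    [-1, [0, 0, 0.04], 0],
  ],
)

```text
time_s: 17.45
position: [0.5662, 0.2396, 0.0767]
tool_rot: [1.0, -0.001, 0.001, -0.001]
contact_force: [1.4, 4.7, -2.1]
grip_width: 0.0429
grasp_force: 126.8
```

>>> send_rows(
  plan=[
    [-1, [0, 0, 0.015], 0],
    [-1, [0, 0, 0.03], 0],
    [-1, [0, 0, 0.03], 0],
  ],
)

```text
time_s: 17.75
position: [0.5663, 0.2396, 0.0743]
tool_rot: [1.0, -0.002, 0.001, -0.001]
contact_force: [0.9, 5.7, 3.4]
grip_width: 0.0429
grasp_force: 127.6
```

>>> send_rows(
  plan=[
    [-1, [0, -0.007, 0.015], 0],
    [-1, [0, -0.007, 0.03], 0],
    [-1, [0, -0.007, 0.03], 0],
  ],
)

```text
time_s: 18.05
position: [0.5667, 0.2397, 0.072]
tool_rot: [1.0, -0.002, 0.001, -0.001]
contact_force: [-0.6, 4.2, 7.7]
grip_width: 0.0427
grasp_force: 128.1
```

>>> send_rows(
  plan=[
    [-1, [0, 0, 0.015], 0],
    [-1, [0, 0, 0.03], 0],
    [-1, [0, 0, 0.03], 0],
  ],
)

```text
time_s: 18.35
position: [0.5661, 0.2397, 0.0689]
tool_rot: [1.0, -0.002, 0.001, -0.001]
contact_force: [-2.8, 3.7, 8.5]
grip_width: 0.0431
grasp_force: 128.1
```

>>> send_rows(
  plan=[
    [-1, [0, 0, 0.015], 0],
    [-1, [0, 0, 0.02], 0],
    [-1, [0, 0, 0.02], 0],
  ],
)

```text
time_s: 18.65
position: [0.5661, 0.2396, 0.0655]
tool_rot: [1.0, -0.002, 0.001, -0.001]
contact_force: [0.8, 6.5, -1.3]
grip_width: 0.0428
grasp_force: 126.9
```

>>> send_rows(
  plan=[
    [-1, [0, 0, 0.01], 0],
    [-1, [0, 0, 0.02], 0],
    [-1, [0, 0, 0.02], 0],
  ],
)

```text
time_s: 18.95
position: [0.5661, 0.2397, 0.064]
tool_rot: [1.0, -0.002, 0.001, -0.001]
contact_force: [-0.0, 5.8, 4.2]
grip_width: 0.0429
grasp_force: 127.5
```

Both clips snapped (the force dropped), and the cover is now on its seal. I'll bring it to about 12 N.

>>> send_rows(
  plan=[
    [-1, [0, -0.005, 0.007], 0],
    [-1, [0, -0.005, 0.012], 0],
    [-1, [0, -0.005, 0.012], 0],
    [-1, [0, -0.005, 0.012], 0],
  ],
)

```text
time_s: 19.35
position: [0.5661, 0.2398, 0.0639]
tool_rot: [1.0, -0.002, 0.001, -0.0]
contact_force: [-1.8, 2.6, 12.1]
grip_width: 0.0427
grasp_force: 128.4
```

```bash
python3 - <<'E'
from h import *
s=manip.snapshot("side")
cv2.imwrite("pics/f.png",cv2.resize(s[100:220,180:320],None,fx=5,fy=5,interpolation=cv2.INTER_CUBIC))
s=manip.sense();print(s["position"],s["contact_force"],s["grip_width"])
f=lambda q:((q-[180,100])+.5)*5-.5
for l in [(-.0745,-.043,.03),(.0745,-.043,.03),(-.0745,-.043,0),(.0745,-.043,0)]: print(f(proj("side",np.array([.5655,.238,.026])+l)))
E
```

```text
[0.5661 0.2398 0.0639] [-1.5376  4.2717 11.3421] 0.043094269655037064
[212.5128 430.4458]
[506.8635 430.6773]
[216.0029 475.4343]
[505.1222 475.7545]
```

View pics/f.png

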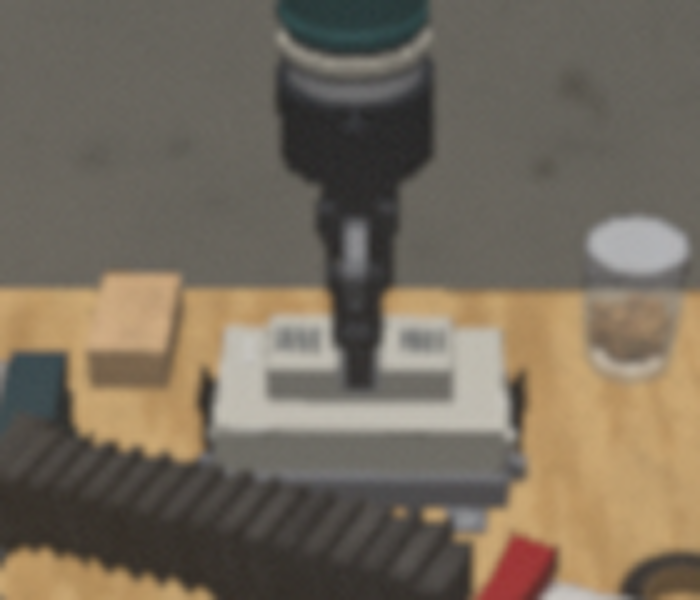

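The cover is level on the base with both clips upright. Its shoulder edge is at about row 430 and its foot at about row 473, against 430 and 475 predicted for fully home.

```bash
python3 -c "
from plant import manip
print(manip.sign_off())"
```

```text
the job is handed in; nothing more can be done
None
```

The job is handed in, result not reported: I pressed all three keys down in order, snapped the cover home (side picture and force drop agree), and left the fingers pressing it down with about 12 N.

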